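Lay out the clock parts on their outlines

ROBOT

A 7-joint arm with a two-finger parallel gripper is mounted at the origin on the work surface. World frame = base frame: x ahead of the robot, y to its left, z up, the work surface at z = 0. Lengths are in m, angles in rad, forces in N, time in s.
With the tool pointing down it reaches from about 0.35 to 0.9 m from the base axis. Payload 8.1 kg.
Tool frame: the origin (TCP) lies between the finger pads; the fingertips stand 17 mm ahead of it and the grasp point (between the pads) lies 2 mm behind it; z points along the fingers, y is the direction in which the jaws open and shut (so a half turn about z gives the same grasp; the last joint's range is limited). The gripper opens to 92 mm and grips with 3 to 60 N. Pads are 19 mm wide; open, the fingers measure 130 mm over their backs; the gripper's body (75 mm by 190 mm) begins 47 mm behind the grasp point.
Start: joints at [1.107, 0.434, 0.025, 1.573, -0.012, 1.134, -0.075], TCP at [0.221, -0.585, 0.244] pointing down, gripper open.
Joint ranges: [-2.62, 2.62], [-0.44, 2.09], [-1.27, 1.32], [0.08, 2.57], [-1.32, 4.46], [0.12, 2], [-2.74, 2.74]. Speed limits (rad/s): [2.22, 2.22, 3.01, 3.01, 3.14, 3.14, 3.14].

INTERFACE

Orientations are given as a rotation vector (axis times angle).
In Python, from cell import arm gives the robot as it stands. The module is installed in compiled form; this text tells all that it offers.
- The arm moves only by the shell command python3 -m crank 'ROWS' [FORCE]. ROWS is JSON, a list of rows, each a list of 5 numbers: the opening, from 0 (shut) to 1 (fully open), then the shift along the world's x, y, z normalised to -1 to 1, where 1 is 40 cm, then the turn about the world's z normalised to -1 to 1, where 1 is 60 degrees. In form: [[fingers, tx, ty, tz, twist], ...]. A call has exactly 8 rows; each row shifts and turns the commanded pose from where the row before left it; what a row does not reach is not made up. A row lasts 1/12 s, in which the tool goes at most 41.7 mm and 7.16 degrees, less where a joint would pass 70% of its speed; a pose out of reach is approached as far as the arm can. A call with a number of a shift or a turn outside -1 to 1 is refused whole. A call with a gripper value outside its range is refused whole. The fingers move at their own pace and stop on an object; FORCE is the grip in N (left out, the last holds). Time passes only in rows, so rows that do not move let the fingers close, or fill a call up. It gives the time, the measured TCP pose, the force and the opening at its end, in the units of the state.
- arm.observe(): the state, without advancing time (a new reading comes with each control period).
- arm.get_image(name): name is "scene" or "top"; returns the picture (400x640x3 uint8, red, green, blue); there is no depth.
- arm.get_calibration(name): a dict with "intrinsics" (3x3 intrinsics, pixels), "distortion" ([k1, k2, p1, p2, k3] as OpenCV has them; the pictures are not rectified), "extrinsics" (4x4, takes a point from camera to world coordinates). Camera axes: x right, y down, z forward; pixel columns grow to the right and rows downward; lengths in m; the calibration is good to about 2 mm. A picture is of the moment at which its call begins. get_calibration takes no time and is no camera call.
- arm.sign_off(): hands the job in, once; it reports no verdict.
The state is a dict: "clock": time; "joints": joint angles; "dq": joint speeds; "joint_efforts": joint torques, N m; "position": TCP position; "ee_rot": TCP orientation; "force": force on the tool from outside, world axes, zero at the start; "ft_torque": the same for the moment, N m; "width": opening from 0.0 (shut) to 1.0 (fully open).
Only numpy, scipy, OpenCV 4.12 (cv2) and the standard library are available. Lean on these libraries where they do the work, as an engineer would, in place of code of your own. Each camera call takes 0.05 s, during which the arm holds its last target.

TASK

Lay out the kit for the next cuckoo clock on the test bench: put the two nickel weight hooks, the green bird platform and the cherry pendulum guide each on the wooden pad whose black silhouette matches it in shape and size, resting on the pad and covering the silhouette squarely, the guide standing upright. Do not shift the stand of brass frames or the steel pinion, and leave all parts released and still.

Things in the scene. Friction and masses are not known exactly. Their poses are not given: they have to be found in the camera images.
- long_hook: Long nickel S-shaped weight hook lying flat, of round bar 9 mm thick. Origin: under the middle of its straight shank, at the height of its underside. The straight shank runs along x, 64 long; at its +x end the bar curls through 180 degrees towards +y and at the -x end towards -y, bend radius 12 to the bar's centre line, so it is 97 long, 57 wide over all, and looks the same turned by half a turn. Grip the shank across y at the origin. About 60 g.
- short_hook: Short nickel S-shaped weight hook, like the long one, bar 9 mm thick; straight shank 44 long, bend radius 8, 69 long and 41 wide over all. Origin under the middle of the shank, at its underside; x along the shank; curls to +y at +x and to -y at -x; same after half a turn. Grip the shank across y at the origin. About 40 g.
- bird_platform: Green-painted pine bird platform lying flat: board 72 (x) x 40 (y) x 14 high with a foot block 22 (x) x 14 (y) x 12 high on its middle (top at 26) and two brass pin heads. Same after half a turn. Origin: centre of its underside, x along its length. Grip the board across y at the origin. About 50 g.
- pendulum_guide: Turned reddish cherry pendulum guide standing upright, 44 high: round foot 40 in diameter up to z = 9, narrowing to a waist 24 in diameter from z = 14 to 34, round head 32 in diameter from z = 38 to 44. Origin: centre of its underside, z up its axis; any yaw will do. Grip the waist or the head. About 50 g.
- long_hook_pad: fixed pale wooden pad, 106 (x) x 74 (y) x 4 thick, bearing a flat black silhouette of the long S-hook (1 mm larger all round), shank along x, curl at the +x end towards +y, centred on the pad. Origin: centre of the pad's underside; top face at z = +4; z up. All four pads are alike but for the silhouette.
- short_hook_pad: fixed pale wooden pad, 106 (x) x 74 (y) x 4 thick, bearing a flat black silhouette of the short S-hook (1 mm larger all round), shank along x, curl at the +x end towards +y, centred on the pad. Origin: centre of the pad's underside; top face at z = +4; z up. All four pads are alike but for the silhouette.
- platform_pad: fixed pale wooden pad, 106 (x) x 74 (y) x 4 thick, bearing a flat black silhouette of the bird platform, a 74 (x) x 42 (y) rectangle, centred on the pad. Origin: centre of the pad's underside; top face at z = +4; z up. All four pads are alike but for the silhouette.
- guide_pad: fixed pale wooden pad, 106 (x) x 74 (y) x 4 thick, bearing a flat black silhouette of the guide's foot, a disc 42 in diameter, centred on the pad. Origin: centre of the pad's underside; top face at z = +4; z up. All four pads are alike but for the silhouette.
- frame_stand: Bystander, leave alone: slotted beech stand 120 (x) x 70 (y) x 28 high holding three upright brass movement frames, fast in their slots, 84 (x) wide and 104 high over all. Loose on the table, 1.5 kg. Origin: centre of its underside.
- pinion: Bystander, leave alone: loose steel pinion standing on its face, toothed disc 34 in diameter and 12 high with a hub 12 in diameter up to 24. Origin: centre of its underside.
Mind the look-alikes: they are no part of the job. What is shaped like the long_hook but blue is not meant. Leave any turquoise look-alike of the guide_pad alone.

How it is judged:
At the end, for the whole second after the job is handed in: Each part rests on its own pad, origin within 12 mm of the pad's horizontally and 2 to 7 mm above the pad's underside (its top is at 4 mm), tilt under 0.12 rad, at rest (under 0.02 m/s); hooks and platform along their pads' x axes within 0.21 rad, either way round (horizontal distance between long_hook and long_hook_pad below 0.012 m and z of long_hook in the frame of long_hook_pad between 0.002 and 0.007 m and angle between each of long_hook, short_hook, bird_platform, pendulum_guide's own z axis and vertical below 0.12 rad and linear speed of each of long_hook, short_hook, bird_platform, pendulum_guide below 0.02 m/s and angle between the x axis of long_hook and the x axis of long_hook_pad, either way round below 0.21 rad and horizontal distance between short_hook and short_hook_pad below 0.012 m and z of short_hook in the frame of short_hook_pad between 0.002 and 0.007 m and angle between the x axis of short_hook and the x axis of short_hook_pad, either way round below 0.21 rad and horizontal distance between bird_platform and platform_pad below 0.012 m and z of bird_platform in the frame of platform_pad between 0.002 and 0.007 m and angle between the x axis of bird_platform and the x axis of platform_pad, either way round below 0.21 rad and horizontal distance between pendulum_guide and guide_pad below 0.012 m and z of pendulum_guide in the frame of guide_pad between 0.002 and 0.007 m); the robot touches nothing.
It fails at once if the stand of brass frames is shifted by more than 12 mm (distance of frame_stand from where it was at the start of the episode above 0.012 m).
It fails at once if the pinion is shifted by more than 12 mm (distance of pinion from where it was at the start of the episode above 0.012 m).
It also fails if it takes over 109 s, if anything falls off the work surface, if the arm or the gripper's body presses on something with over 40 N, if the wrist force passes 120 N, or if a joint passes its speed limit or range.

## Working session

There is one attempt and no reset: what is moved stays moved. The work goes in short steps, Python scripts to look and compute and a shell command to move; the robot and the scene stay as the last step left them, time stands still between calls to the robot, and variables do not carry over. Pictures are saved under pics/ and viewed, and the job is handed in when it is done.

```bash
mkdir -p pics
python3 - <<'E'
from cell import arm
import cv2
for n in("top","scene"):
    cv2.imwrite(f"pics/{n}0.png",arm.get_image(n)[:,:,::-1])
    c=arm.get_calibration(n);print(c)
print(arm.observe())
E
```

```text
{'intrinsics': array([[381.45159   ,   0.        , 311.90701017],
       [  0.        , 381.45159   , 203.06092285],
       [  0.        ,   0.        ,   1.        ]]), 'distortion': array([-0.08185968,  0.        ,  0.        ,  0.        ,  0.        ]), 'extrinsics': array([[ 1.81585122e-02, -9.94266665e-01,  1.05375835e-01,
         4.10297092e-01],
       [-9.99834086e-01, -1.82089924e-02,  4.83082624e-04,
         1.50223206e-02],
       [ 1.43847483e-03, -1.05367124e-01, -9.94432351e-01,
         1.11188298e+00],
       [ 0.00000000e+00,  0.00000000e+00,  0.00000000e+00,
         1.00000000e+00]])}
{'intrinsics': array([[467.25494693,   0.        , 322.33927542],
       [  0.        , 467.25494693, 202.50119429],
       [  0.        ,   0.        ,   1.        ]]), 'distortion': array([-0.00265451,  0.        ,  0.        ,  0.        ,  0.        ]), 'extrinsics': array([[-0.88913627,  0.37516644, -0.26208175,  0.79490792],
       [ 0.45762906,  0.73327182, -0.50287978,  0.55921578],
       [ 0.00351355, -0.56706488, -0.82366564,  0.96755886],
       [ 0.        ,  0.        ,  0.        ,  1.        ]])}
{'clock': 0.1, 'joints': array([ 1.10741211,  0.43515879,  0.02499362,  1.57400327, -0.01162342,
        1.13398616, -0.07509658]), 'dq': array([ 0.00108546, -0.00169737, -0.00056812, -0.00319006,  0.00175662,
       -0.00197336, -0.00023581]), 'joint_efforts': array([ 1.75900786e-03, -6.69129324e+01,  9.87158194e-01, -3.15147328e+01,
       -6.05696230e-02,  3.74564377e-02,  5.57398334e-05]), 'position': array([ 0.22042721, -0.58437969,  0.24302134]), 'ee_rot': array([-3.08930206e+00, -5.63260267e-01,  5.74957822e-04]), 'force': array([ 0.51094934, -0.62378328, -0.3358076 ]), 'ft_torque': array([-0.02363902,  0.02112316,  0.028275  ]), 'width': 1.0017591880979104}
```

View pics/top0.png

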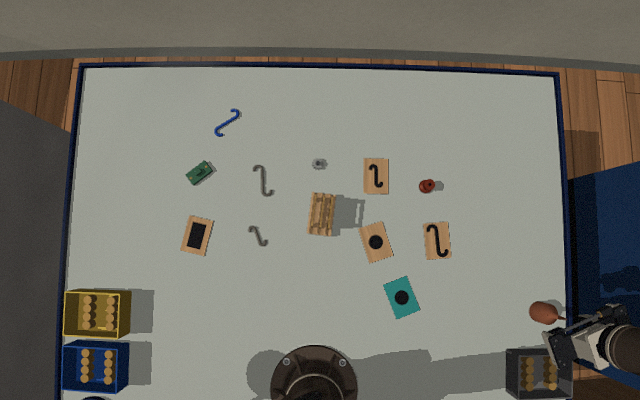

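View pics/scene0.png

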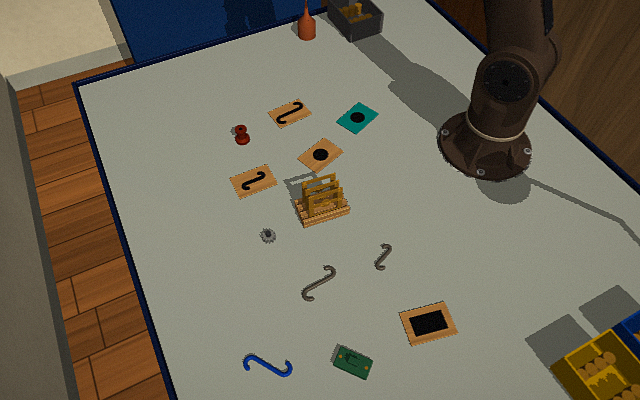

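The top view shows these candidates:
- **Hooks:** nickel long hook (263,180), nickel short hook (258,236), and a blue hook look-alike (228,123), which I leave.
- **Other parts:** green platform (200,173) and cherry guide (427,186). The orange-red thing at (543,312) is not the guide.
- **Pads:** platform (198,236), short hook (376,176), guide (376,242), long hook (437,241), and a turquoise disc look-alike (402,297), which I leave.
- **Bystanders:** stand (322,214) and pinion (319,164).

Next I'll take close crops.

```bash
cat > h.py <<'E'
from cell import arm
import cv2,numpy as np
def w(name,px,z):
    c=arm.get_calibration(name);E=c["extrinsics"]
    u=cv2.undistortPoints(np.float64(px).reshape(-1,1,2),c["intrinsics"],c["distortion"]).reshape(-1,2)
    d=np.c_[u,np.ones(len(u))]@E[:3,:3].T
    return E[:3,3]+d*((z-E[2,3])/d[:,2])[:,None]
def pix(name,P):
    c=arm.get_calibration(name);T=np.linalg.inv(c["extrinsics"])
    return cv2.projectPoints(np.float64(P).reshape(-1,1,3),cv2.Rodrigues(T[:3,:3])[0],T[:3,3],c["intrinsics"],c["distortion"])[0].reshape(-1,2)
def crop(name,x0,y0,x1,y1,s,out,img=None):
    im=arm.get_image(name) if img is None else img
    cv2.imwrite(out,cv2.resize(im[y0:y1,x0:x1,::-1],None,fx=s,fy=s,interpolation=cv2.INTER_CUBIC))
    return im
E
python3 - <<'E'
from h import *
im=cv2.imread("pics/top0.png")[:,:,::-1]
crop("top",170,140,300,260,5,"pics/cL.png",im)
crop("top",300,140,460,260,5,"pics/cR.png",im)
E
```

```text
(no output)
```

View pics/cL.png

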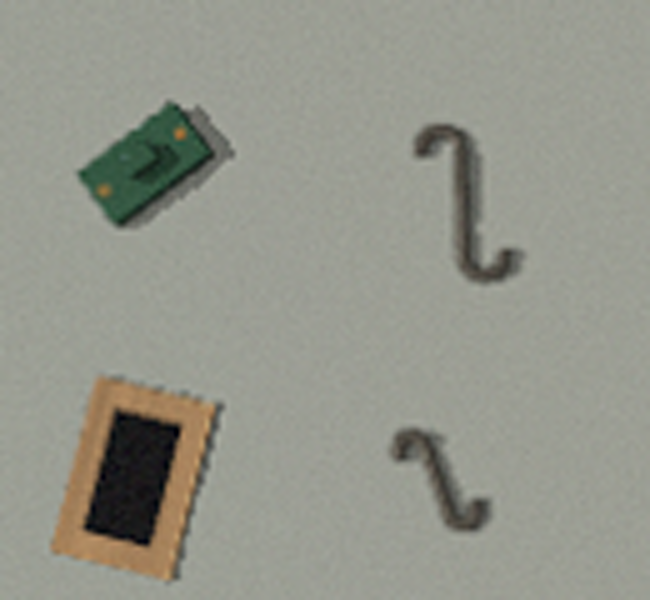

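View pics/cR.png

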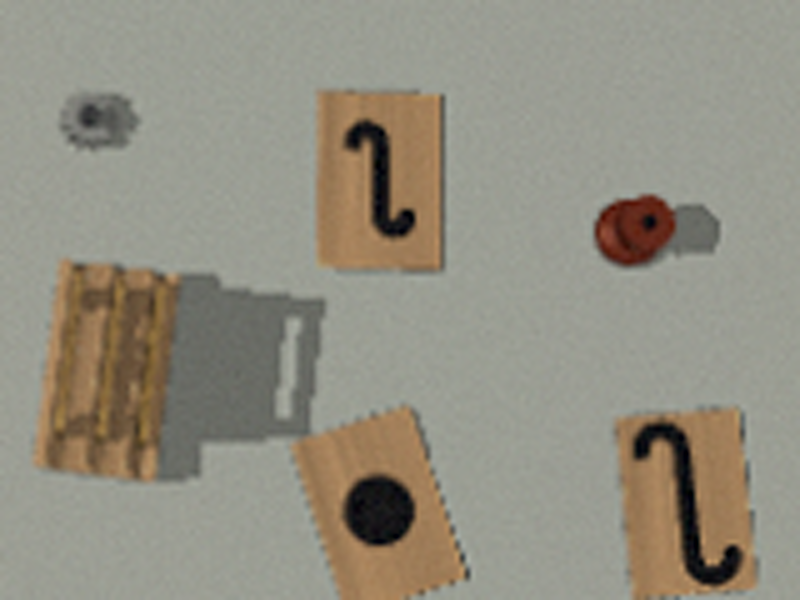

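```bash
cat >> h.py <<'E'
def hookax(L,R):
    # PCA angle of a model hook centreline relative to shank
    s=np.linspace(-L/2,L/2,200);t=np.linspace(0,np.pi,int(200*np.pi*R/L))
    a=np.c_[L/2+R*np.sin(t),R-R*np.cos(t)]
    p=np.r_[np.c_[s,0*s],a,-a]
    e,V=np.linalg.eigh(p.T@p);v=V[:,1];return np.arctan2(v[1],v[0])
def blob(mask,box,z,name="top"):
    m=np.zeros_like(mask);x0,y0,x1,y1=box;m[y0:y1,x0:x1]=mask[y0:y1,x0:x1]
    n,l,s,c=cv2.connectedComponentsWithStats(m.astype(np.uint8),connectivity=8)
    i=1+np.argmax(s[1:,4]);ys,xs=np.where(l==i)
    P=w(name,np.c_[xs,ys],z)[:,:2];c=P.mean(0);q=P-c
    e,V=np.linalg.eigh(q.T@q);v=V[:,1];a=np.arctan2(v[1],v[0])
    a=(a+np.pi/2)%np.pi-np.pi/2
    r=cv2.minAreaRect((P*1000).astype(np.float32))
    return dict(px=(xs.mean().round(1),ys.mean().round(1)),n=len(xs),c=c.round(4),pca=round(float(a),3),rect=np.round([*r[0],*r[1],r[2]],1))
E
cat > meas.py <<'E'
from h import *
im=arm.get_image("top");cv2.imwrite("pics/last.png",im[:,:,::-1])
f=im.astype(int);g=f.mean(2);hsv=cv2.cvtColor(im,cv2.COLOR_RGB2HSV)
sat=hsv[...,1]
print("long offs",hookax(.064,.012),"short",hookax(.044,.008))
print("L",blob(g<115,(245,155,282,205),.005))
print("S",blob(g<115,(242,218,275,252),.005))
gr=(f[...,1]>f[...,0]+15)
print("P",blob(gr,(180,155,222,192),.014))
red=(f[...,0]>f[...,1]+40)
print("G",blob(red,(410,172,440,200),.02))
for n,b in dict(pp=(175,210,220,260),sp=(358,152,394,198),gp=(355,215,400,270),lp=(418,215,458,268)).items():
    print(n,"sil",blob(g<60,b,.004)); print(n,"pad",blob((sat>60)|(g<60),b,.004))
E
python3 meas.py
```

```text
long offs -2.881508128512481 short -2.8895368340917633
L {'px': (np.float64(263.0), np.float64(180.5)), 'n': 210, 'c': array([0.5916, 0.1606]), 'pca': 0.363, 'rect': array([592.8, 161.7, 101.7,  35.7,  24.9])}
S {'px': (np.float64(257.7), np.float64(235.3)), 'n': 143, 'c': array([0.4308, 0.171 ]), 'pca': 0.671, 'rect': array([431.7, 169.8,  70.5,  28.1,  39.9])}
P {'px': (np.float64(198.3), np.float64(172.2)), 'n': 304, 'c': array([0.6117, 0.3513]), 'pca': -0.9, 'rect': array([611.9, 351.4,  40.1,  71. ,  39.2])}
G {'px': (np.float64(426.5), np.float64(185.4)), 'n': 145, 'c': array([ 0.5841, -0.3176]), 'pca': -1.132, 'rect': array([ 585.1, -317.7,   34.9,   44.8,   44.9])}
pp sil {'px': (np.float64(196.0), np.float64(235.2)), 'n': 331, 'c': array([0.4272, 0.3518]), 'pca': -0.223, 'rect': array([427.4, 351.7,  39.9,  71. ,  77.1])}
pp pad {'px': (np.float64(196.3), np.float64(235.3)), 'n': 905, 'c': array([0.4271, 0.3512]), 'pca': -0.211, 'rect': array([427.8, 351.3,  74.1, 105.4,  77.7])}
sp sil {'px': (np.float64(375.8), np.float64(175.4)), 'n': 102, 'c': array([ 0.6132, -0.1714]), 
[... 206 characters left out ...]
69.7,  104.8,   73.8,    1.1])}
gp sil {'px': (np.float64(375.5), np.float64(241.7)), 'n': 150, 'c': array([ 0.4185, -0.1707]), 'pca': -0.713, 'rect': array([ 419. , -170.8,   37.6,   38. ,    0.9])}
gp pad {'px': (np.float64(375.3), np.float64(241.7)), 'n': 934, 'c': array([ 0.4185, -0.1702]), 'pca': 0.325, 'rect': array([ 418.8, -170.1,  105.6,   74.2,   18.9])}
lp sil {'px': (np.float64(437.1), np.float64(240.9)), 'n': 160, 'c': array([ 0.4233, -0.352 ]), 'pca': 0.377, 'rect': array([ 425.1, -351.4,   99.7,   30.9,   24.6])}
lp pad {'px': (np.float64(436.7), np.float64(240.2)), 'n': 909, 'c': array([ 0.4252, -0.3507]), 'pca': 0.088, 'rect': array([ 425.3, -351. ,  105.8,   74.6,    5.2])}
```

Run:
```python
from h import *
print(w("top",[(429.4,184.2)],.044),w("top",[(425.8,185.7)],.006))
# check overlays in scene: predicted pixels
im=cv2.imread("pics/scene0.png")
P=[(.592,.161,.009),(.431,.171,.009),(.612,.352,.026),(.584,-.318,.044),(.4275,.3513,.004),(.6125,-.1697,.004),(.4187,-.1704,.004),(.4252,-.351,.004)]
q=pix("scene",P);print(q.round(1))
for p in q: cv2.drawMarker(im,tuple(int(round(v)) for v in p),(255,0,255),0,7,1)
cv2.imwrite("pics/ov.png",cv2.resize(im[80:390,215:475],None,fx=2,fy=2,interpolation=cv2.INTER_CUBIC)[:600])
```

```text
[[ 0.58372914 -0.31880819  0.044     ]] [[ 0.58519217 -0.31980654  0.006     ]]
[[320.  281.1]
 [384.  255.4]
 [354.8 360.3]
 [241.6 128.7]
 [429.5 322.8]
 [254.7 180.6]
 [321.3 154.4]
 [290.7 112.5]]
```

View pics/ov.png

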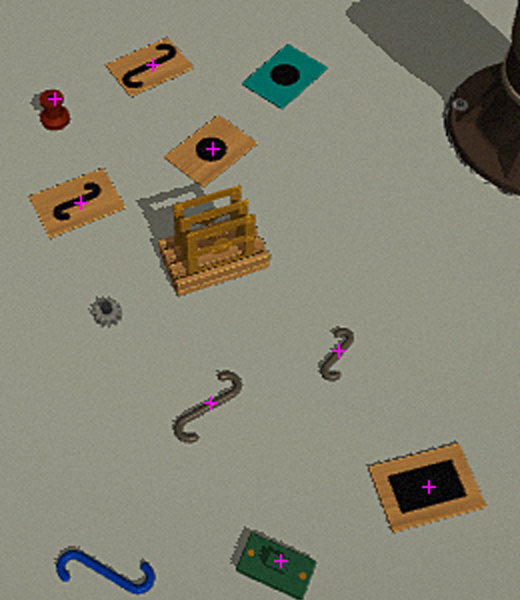

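The magenta marks computed from the top view fall on all the parts and pads in the scene view, so the poses agree between cameras. I'll move the guide first.

```bash
python3 -m crank '[[1,0.08,0.058,0,0],[1,0.08,0.058,0,0],[1,0.08,0.058,0,0],[1,0.08,0.058,0,0],[1,0.08,0.058,0,0],[1,0.08,0.058,0,0],[1,0.08,0.058,0,0],[1,0.08,0.058,0,0]]' 15
```

```text
clock: 0.82
position: [0.4778, -0.3978, 0.2436]
ee_rot: [-3.091, -0.563, 0.0]
force: [1.1, -0.3, -0.5]
width: 1.001
```

```bash
python3 -m crank '[[1,0.068,0.05,-0.05,0],[1,0.068,0.05,-0.05,0],[1,0.068,0.05,-0.05,0],[1,0.068,0.05,-0.05,0],[1,0,0,-0.06,0],[1,0,0,-0.05,0],[1,0,0,0,0],[1,0,0,0,0]]'
```

```text
clock: 1.48
position: [0.5844, -0.3191, 0.1187]
ee_rot: [-3.089, -0.563, 0.004]
force: [-0.4, 0.1, 1.6]
width: 0.999
```

Next comes the descent to z 0.039 (dz −0.08 = −0.2), then closing on the head.

```bash
python3 -m crank '[[1,0,0,-0.06,0],[1,0,0,-0.06,0],[1,0,0,-0.04,0],[1,0,0,-0.02,0],[1,0,0,-0.02,0],[0.1,0,0,0,0],[0.1,0,0,0,0],[0.1,0,0,0,0]]' 15; python3 -m crank '[[0.1,0,0,0,0],[0.1,0,0,0,0],[0.1,0,0,0,0],[0.1,0,0,0,0],[0.1,0,0,0,0],[0.1,0,0,0,0],[0.1,0,0,0,0],[0.1,0,0,0,0]]' 15
python3 - <<'E'
from h import *
crop("top",380,140,500,240,5,"pics/g1.png")
E
```

```text
clock: 2.15
position: [0.5862, -0.3197, 0.0412]
ee_rot: [3.089, 0.563, 0.003]
force: [0.0, 0.0, -0.4]
width: 0.834
clock: 2.82
position: [0.5854, -0.3192, 0.0397]
ee_rot: [3.091, 0.563, -0.0]
force: [0.1, -1.4, 0.4]
width: 0.337
```

View pics/g1.png

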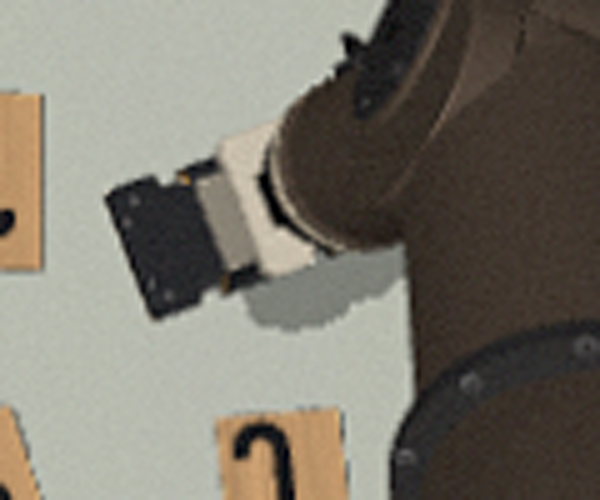

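```bash
python3 -m crank '[[0.1,0,0,0.06,0],[0.1,0,0,0.09,0],[0.1,0,0,0.05,0],[0.1,-0.06,0.054,0.05,0],[0.1,-0.07,0.062,0,0],[0.1,-0.07,0.062,0,0],[0.1,-0.07,0.062,0,0],[0.1,-0.07,0.062,0,0]]'; python3 -m crank '[[0.1,-0.06,0.054,0,0],[0.1,-0.017,0.016,0,0],[0.1,0,0,0,0],[0.1,0,0,-0.05,0],[0.1,0,0,-0.06,0],[0.1,0,0,-0.06,0],[0.1,0,0,0,0],[0.1,0,0,0,0]]'
python3 - <<'E'
from h import *
crop("scene",220,60,420,210,4,"pics/g2.png")
E
```

```text
clock: 3.53
position: [0.4479, -0.1973, 0.1398]
ee_rot: [3.09, 0.563, 0.0]
force: [0.8, 0.7, -1.1]
width: 0.339
clock: 4.2
position: [0.4187, -0.1708, 0.0712]
ee_rot: [-3.09, -0.563, 0.003]
force: [0.2, -0.1, -0.0]
width: 0.339
```

View pics/g2.png

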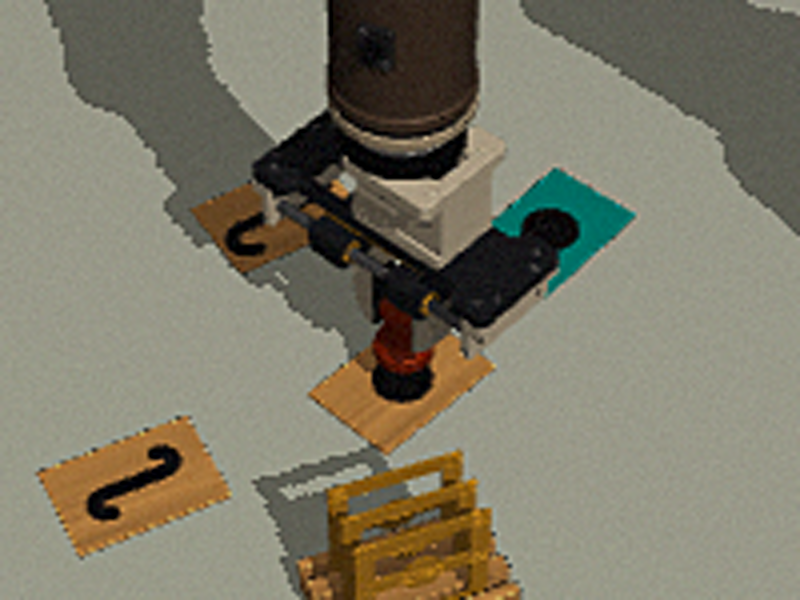

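The guide hangs upright over the disc, around (400,340). I'll lower it to z 0.0445 and release it.

```bash
python3 -m crank '[[0.1,0,0,-0.03,0],[0.1,0,0,-0.02,0],[0.1,0,0,-0.01,0],[0.1,0,0,-0.0075,0],[0.1,0,0,0,0],[0.1,0,0,0,0],[0.1,0,0,0,0],[0.7,0,0,0,0]]'; python3 -m crank '[[0.8,0,0,0,0],[0.8,0,0,0,0],[0.8,0,0,0,0],[0.8,0,0,0.03,0],[0.8,0,0,0.06,0],[0.8,0,0,0.08,0],[0.8,0,0,0.1,0],[0.8,0,0,0.1,0]]'
```

```text
clock: 4.92
position: [0.4189, -0.1705, 0.0451]
ee_rot: [3.09, 0.563, 0.001]
force: [0.0, -1.1, 0.8]
width: 0.371
clock: 5.58
position: [0.4178, -0.17, 0.1941]
ee_rot: [-3.09, -0.564, 0.002]
force: [1.6, 0.3, -0.9]
width: 0.798
```

```bash
python3 -m crank '[[0.8,0,0,0.065,-0.05],[0.8,0.045,0.085,0,-0.05],[0.8,0.045,0.085,0,-0.05],[0.8,0.045,0.085,0,-0.05],[0.8,0.045,0.085,0,-0.047],[0.8,0.045,0.085,0,0],[0.8,0.045,0.085,0,0],[0.8,0.045,0.085,0,0]]'; python3 -m crank '[[0.8,0.045,0.085,0,0],[0.8,0.045,0.085,0,0],[0.8,0.03,0.062,0,0],[0.8,0,0,-0.05,0],[0.8,0,0,-0.07,0],[0.8,0,0,-0.05,0],[0.8,0,0,0,0],[0.8,0,0,0,0]]';python3 - <<'E'
from h import *
im=crop("top",190,120,330,240,5,"pics/l1.png")
crop("top",350,190,410,270,6,"pics/l1g.png",im)
E
```

```text
clock: 6.25
position: [0.545, 0.0694, 0.2188]
ee_rot: [3.137, 0.16, -0.0]
force: [0.5, -0.6, -0.5]
width: 0.8
clock: 6.92
position: [0.5919, 0.1601, 0.1501]
ee_rot: [3.137, 0.16, -0.004]
force: [0.8, 0.3, 0.9]
width: 0.803
```

View pics/l1g.png

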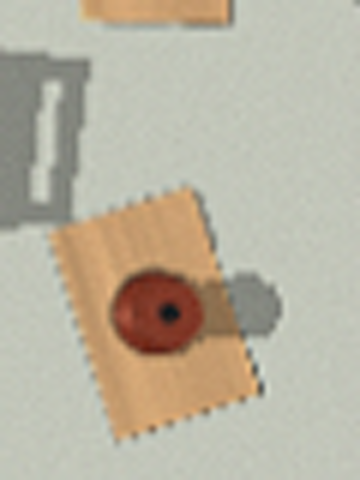

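The guide is upright and hides its disc at (158,312) in the crop. Now I descend on the long hook.

```bash
python3 -m crank '[[0.6,0,0.0025,-0.08,0],[0.6,0,0,-0.08,0],[0.6,0,0,-0.07,0],[0.6,0,0,-0.05,0],[0.6,0,0,-0.03,0],[0.6,0,0,-0.016,0],[0.6,0,0,0,0],[0.6,0,0,0,0]]' 20; python3 -m crank '[[0,0,0,0,0],[0,0,0,0,0],[0,0,0,0,0],[0,0,0,0,0],[0,0,0,0,0],[0,0,0,0,0],[0,0,0,0,0],[0,0,0,0,0]]' 20
```

```text
clock: 7.63
position: [0.5937, 0.1617, 0.0217]
ee_rot: [-3.137, -0.16, -0.003]
force: [0.4, -0.1, 0.1]
width: 0.598
clock: 8.3
position: [0.5926, 0.1614, 0.0204]
ee_rot: [3.137, 0.16, -0.0]
force: [-0.5, 0.1, -0.0]
width: 0.086
```

```bash
python3 -m crank '[[0,0,0,0.04,0],[0,0,0,0.08,0],[0,0,0,0.09,0],[0,0,0,0.09,0],[0,0,0,0.09,0],[0,0,0,0.09,0],[0,0,0,0.02,0],[0,0,0,0,-0.012]]';python3 - <<'E'
from h import *
crop("scene",220,130,420,280,4,"pics/l2.png")
E
```

```text
clock: 8.97
position: [0.5942, 0.162, 0.2237]
ee_rot: [-3.137, -0.14, -0.009]
force: [0.4, -0.0, -0.6]
width: 0.086
```

View pics/l2.png

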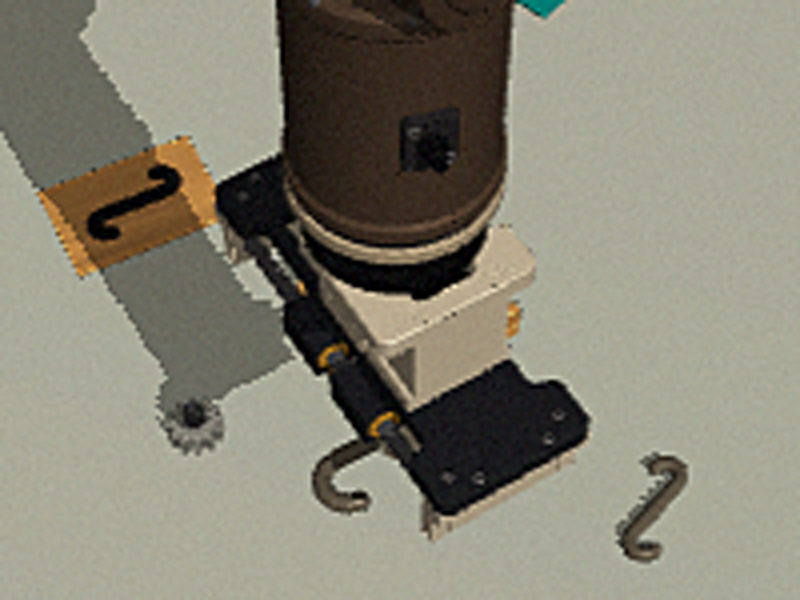

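The hook is held level, with its curl visible at (345,485). I carry it to its pad at z 0.22.

```bash
python3 -m crank '[[0,-0.03,-0.092,0,0],[0,-0.03,-0.092,0,0],[0,-0.03,-0.092,0,0],[0,-0.03,-0.092,0,0],[0,-0.03,-0.092,0,0],[0,-0.03,-0.092,0,0],[0,-0.03,-0.092,0,0],[0,-0.03,-0.092,0,0]]'; python3 -m crank '[[0,-0.03,-0.092,0,0],[0,-0.03,-0.092,0,0],[0,-0.03,-0.092,0,0],[0,-0.03,-0.092,0,0],[0,-0.03,-0.092,0,0],[0,-0.03,-0.085,0,0],[0,0,0,0,0],[0,0,0,0,0]]'
```

```text
clock: 9.68
position: [0.4943, -0.1345, 0.2181]
ee_rot: [-3.138, -0.14, 0.006]
force: [0.6, -0.4, -0.6]
width: 0.088
clock: 10.35
position: [0.4221, -0.3527, 0.2178]
ee_rot: [-3.137, -0.132, 0.006]
force: [0.2, 0.4, -0.6]
width: 0.089
```

```bash
python3 -m crank '[[0,0.007,0.004,-0.08,0],[0,0,0,-0.09,0],[0,0,0,-0.09,0],[0,0,0,-0.09,0],[0,0,0,-0.06,0],[0,0,0,0,0],[0,0,0,0,0],[0,0,0,0,0]]'
python3 - <<'E'
from h import *
crop("scene",220,60,370,160,5,"pics/l3.png")
E
```

```text
clock: 11.02
position: [0.4282, -0.3488, 0.0571]
ee_rot: [-3.138, -0.142, -0.001]
force: [0.4, -0.7, -0.6]
width: 0.092
```

View pics/l3.png

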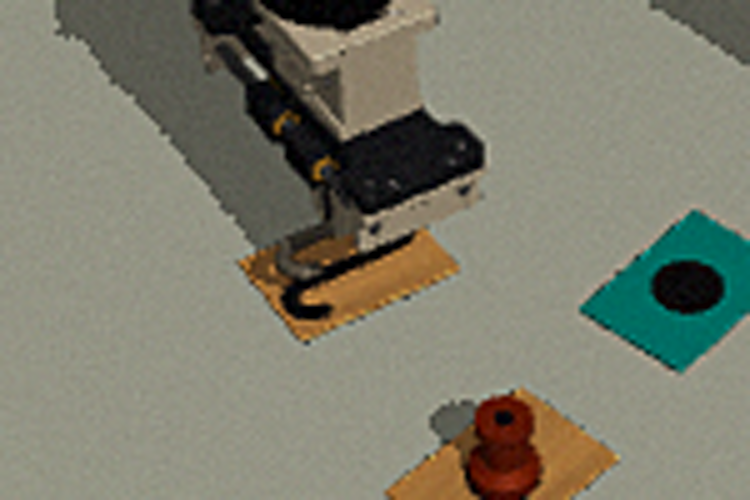

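```bash
python3 -m crank '[[0,-0.005,-0.004,-0.03,0],[0,0,0,-0.02,0],[0,0,0,-0.015,0],[0,0,0,-0.01,0],[0,0,0,-0.004,0],[0,0,0,0,0],[0,0,0,0,0],[0,0,0,0,0]]'; python3 -c "
from h import *
print([arm.observe()['position'].round(4) for _ in range(2)])"
```

```text
clock: 11.73
position: [0.4257, -0.3511, 0.0251]
ee_rot: [3.138, 0.14, 0.001]
force: [-0.2, -0.5, -0.2]
width: 0.088
[array([ 0.4257, -0.3511,  0.0251]), array([ 0.4257, -0.3511,  0.0251])]
```

Now I release, go up, and head to the short hook. Its yaw is 0.419 rad = 24°, the tool is at 5.1°, so the twist is +18.9° = 0.315.

```bash
python3 -m crank '[[0.6,0,0,0,0],[0.6,0,0,0,0],[0.6,0,0,0,0],[0.6,0,0,0,0],[0.6,0,0,0.04,0],[0.6,0,0,0.08,0],[0.6,0,0,0.09,0],[0.6,0,0,0.1,0]]'; python3 -m crank '[[0.6,0,0,0.09,0],[0.6,0,0,0.1,0],[0.6,0,0.09,0,0.08],[0.6,0,0.095,0,0.08],[0.6,0,0.095,0,0.08],[0.6,0,0.095,0,0.075],[0.6,0,0.095,0,0],[0.6,0,0.095,0,0]]';  python3 - <<'E'
from h import *
crop("top",340,140,460,270,4,"pics/l4.png")
E
```

```text
clock: 12.4
position: [0.4246, -0.3503, 0.1492]
ee_rot: [-3.137, -0.141, 0.003]
force: [0.9, -0.9, 0.6]
width: 0.584
clock: 13.07
position: [0.4249, -0.1234, 0.225]
ee_rot: [3.072, 0.654, 0.001]
force: [0.0, 0.4, 0.2]
width: 0.599
```

View pics/l4.png

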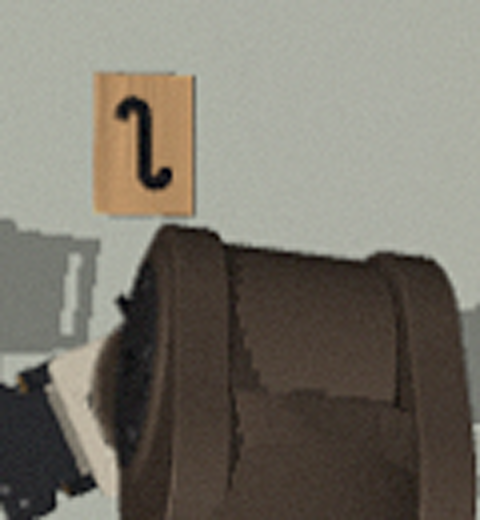

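```bash
python3 -m crank '[[0.6,0.002,0.092,0,0],[0.6,0.002,0.092,0,0],[0.6,0.002,0.092,0,0],[0.6,0.002,0.092,0,0],[0.6,0.002,0.092,0,0],[0.6,0.002,0.092,0,0],[0.6,0.002,0.092,0,0],[0.6,0.001,0.092,0,0]]'; python3 -m crank '[[0.6,0,0,-0.08,0],[0.6,0,0,-0.09,0],[0.6,0,0,-0.09,0],[0.6,0,0,-0.08,0],[0.6,0,0,-0.06,0],[0.6,0,0,-0.03,0],[0.6,0,0,0,0],[0.6,0,0,0,0]]';  python3 - <<'E'
from h import *
im=crop("scene",340,180,440,280,6,"pics/s1.png")
crop("top",410,200,470,280,6,"pics/s1l.png")
E
```

```text
clock: 13.78
position: [0.4313, 0.1709, 0.225]
ee_rot: [3.073, 0.653, 0.001]
force: [0.3, -0.6, 0.4]
width: 0.596
clock: 14.45
position: [0.4312, 0.1693, 0.0526]
ee_rot: [3.072, 0.654, -0.002]
force: [-0.6, -0.6, -0.4]
width: 0.596
```

View pics/s1.png

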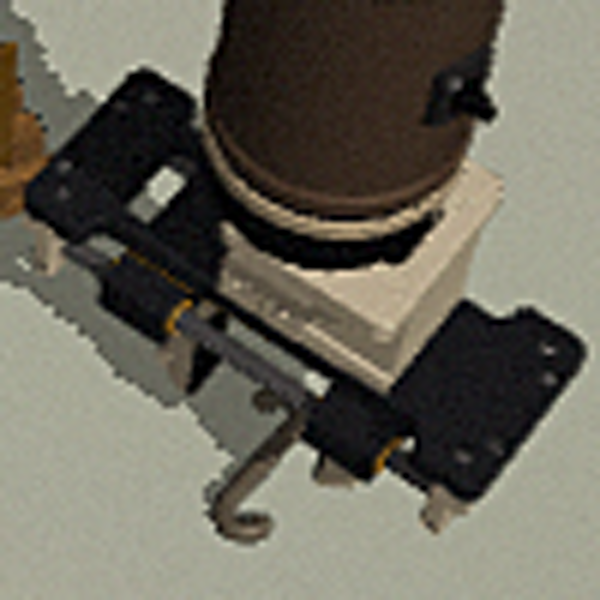

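View pics/s1l.png

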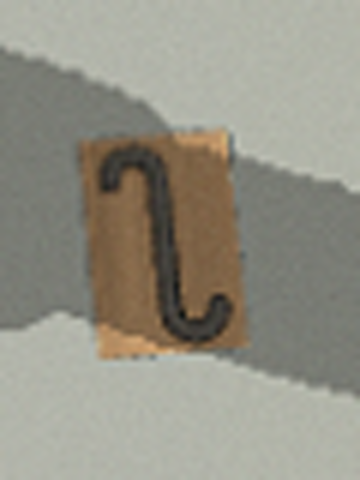

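The long hook covers its silhouette. The short hook's shank lies between the open fingers, and the stand is clear of the gripper.

```bash
python3 -m crank '[[0.6,0,0.003,-0.03,0],[0.6,0,0,-0.025,0],[0.6,0,0,-0.016,0],[0.6,0,0,-0.01,0],[0.6,0,0,0,0],[0.6,0,0,0,0],[0,0,0,0,0],[0,0,0,0,0]]' 20; python3 -m crank '[[0,0,0,0,0],[0,0,0,0,0],[0,0,0,0,0],[0,0,0,0,0],[0,0,0,0,0],[0,0,0,0,0],[0,0,0,0,0],[0,0,0,0,0]]' 20
```

```text
clock: 15.22
position: [0.4316, 0.1707, 0.0207]
ee_rot: [-3.073, -0.654, -0.001]
force: [-0.1, 0.6, -0.7]
width: 0.496
clock: 15.88
position: [0.4314, 0.1706, 0.0204]
ee_rot: [3.073, 0.654, 0.0]
force: [0.7, -0.3, 1.3]
width: 0.091
```

```bash
python3 -m crank '[[0,0,0,0.04,0],[0,0,0,0.08,0],[0,0,0,0.09,0],[0,0,0,0.09,0],[0,0,0,0.09,0],[0,0,0,0.09,0],[0,0,0,0.02,-0.06],[0,0,0,0,-0.06]]';python3 -m crank '[[0,0.045,-0.085,0,-0.06],[0,0.045,-0.085,0,-0.06],[0,0.045,-0.085,0,-0.06],[0,0.045,-0.085,0,-0.06],[0,0.045,-0.085,0,-0.012],[0,0.045,-0.085,0,0],[0,0.045,-0.085,0,0],[0,0.045,-0.085,0,0]]';python3 -m crank '[[0,0.045,-0.085,0,0],[0,0.045,-0.085,0,0],[0,0,0,-0.05,0],[0,0,0,-0.09,0],[0,0,0,-0.09,0],[0,0,0,-0.09,0],[0,0,0,-0.06,0],[0,0,0,0,0]]'
python3 - <<'E'
from h import *
crop("scene",200,100,340,220,5,"pics/s2.png")
E
```

```text
clock: 16.55
position: [0.4329, 0.1714, 0.2236]
ee_rot: [-3.107, -0.455, -0.009]
force: [-0.2, 0.1, -0.7]
width: 0.089
clock: 17.22
position: [0.5757, -0.1032, 0.2202]
ee_rot: [3.141, 0.047, -0.001]
force: [1.4, 1.2, -0.1]
width: 0.089
clock: 17.88
position: [0.6073, -0.1687, 0.0626]
ee_rot: [-3.139, -0.047, 0.015]
force: [-1.1, 0.5, -1.3]
width: 0.088
```

View pics/s2.png

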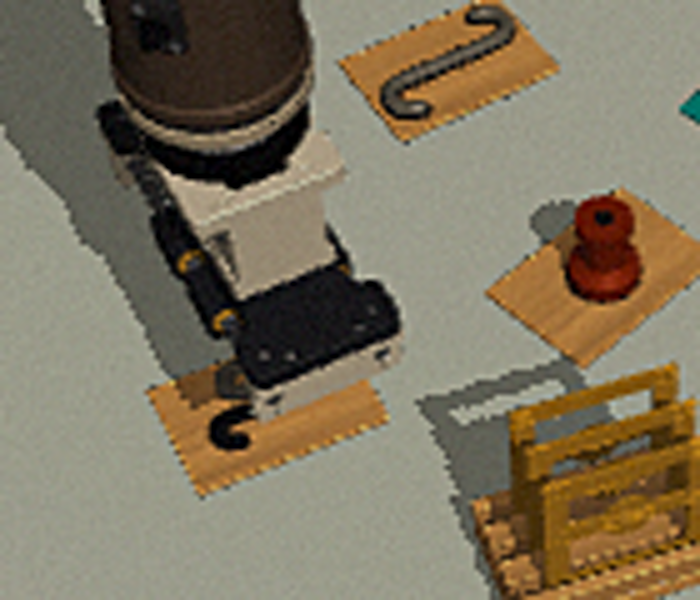

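```bash
python3 -m crank '[[0,0.003,0,-0.02,0],[0,0,0,-0.03,0],[0,0,0,-0.02,0],[0,0,0,-0.015,0],[0,0,0,0,0],[0,0,0,0,0],[0,0,0,0,0],[0,0,0,0,0]]'
```

```text
clock: 18.6
position: [0.613, -0.1695, 0.0349]
ee_rot: [3.141, 0.047, 0.001]
force: [-0.0, -0.3, -0.6]
width: 0.087
```

Going down 10 mm more, then releasing.

```bash
python3 -m crank '[[0,0,0,-0.012,0],[0,0,0,-0.008,0],[0,0,0,-0.005,0],[0,0,0,0,0],[0,0,0,0,0],[0,0,0,0,0],[0,0,0,0,0],[0.5,0,0,0,0]]';python3 -m crank '[[0.5,0,0,0,0],[0.5,0,0,0,0],[0.5,0,0,0,0],[0.5,0,0,0.04,0],[0.5,0,0,0.08,0],[0.5,0,0,0.1,0],[0.5,0,0,0.1,0],[0.5,0,0,0.1,0]]'
```

```text
clock: 19.27
position: [0.6127, -0.1694, 0.0243]
ee_rot: [3.141, 0.047, 0.0]
force: [-0.1, 0.3, -0.4]
width: 0.124
clock: 19.93
position: [0.6122, -0.1692, 0.194]
ee_rot: [-3.141, -0.047, 0.001]
force: [0.1, -0.0, -0.2]
width: 0.5
```

```bash
python3 -m crank '[[0.9,0,0.093,0,-0.063],[0.9,0,0.093,0,-0.063],[0.9,0,0.093,0,-0.063],[0.9,0,0.093,0,-0.063],[0.9,0,0.093,0,-0.063],[0.9,0,0.093,0,-0.063],[0.9,0,0.093,0,-0.063],[0.9,0,0.093,0,-0.063]]';python3 -m crank '[[0.9,0,0.093,0,-0.063],[0.9,0,0.093,0,-0.063],[0.9,0,0.093,0,-0.063],[0.9,0,0.093,0,-0.063],[0.9,0,0.093,0,-0.063],[0.9,0,0.093,0,-0.063],[0.9,0,0,0,0],[0.9,0,0,0,0]]'
python3 - <<'E'
from h import *
r=arm.observe();print(r["joints"].round(2))
crop("top",280,140,460,270,4,"pics/s3.png")
im=crop("scene",310,300,460,400,5,"pics/p1.png")
E
```

```text
clock: 20.6
position: [0.6123, 0.13, 0.1924]
ee_rot: [-3.043, 0.779, -0.0]
force: [-0.3, -0.4, -0.0]
width: 0.897
clock: 21.27
position: [0.6103, 0.3209, 0.1877]
ee_rot: [2.867, -1.266, -0.012]
force: [0.9, -0.8, -0.7]
width: 0.9
[-0.82  0.61  0.44  1.48 -0.28  1.12 -2.74]
```

View pics/s3.png

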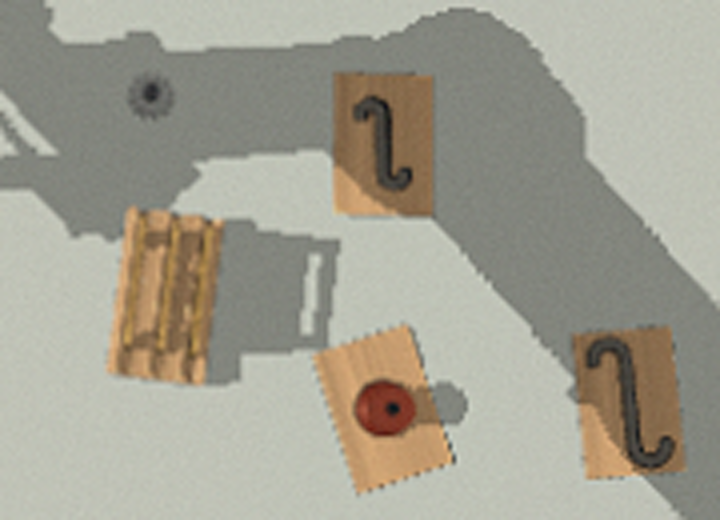

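View pics/p1.png

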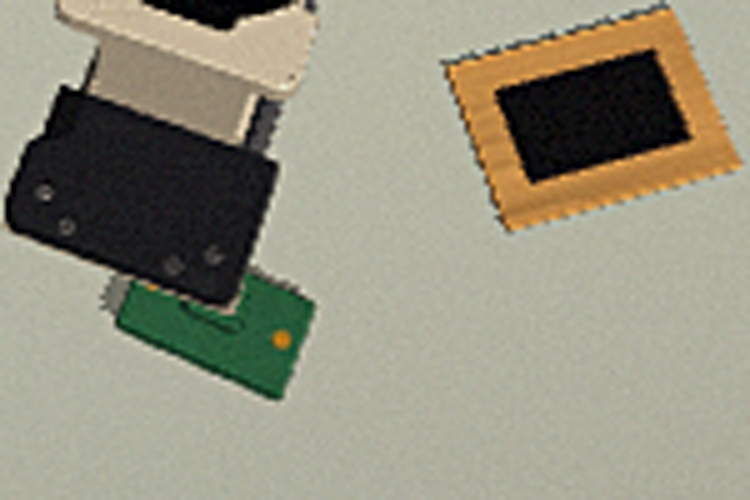

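All three placed parts sit well on their pads. Joint 7 is at its −2.74 limit, so I turn the other way to yaw 128.8°, which gives the same grasp (+176°).

```bash
python3 -m crank '[[0.9,0,0,0,0.115],[0.9,0,0,0,0.115],[0.9,0,0,0,0.115],[0.9,0,0,0,0.115],[0.9,0,0,0,0.115],[0.9,0,0,0,0.115],[0.9,0,0,0,0.115],[0.9,0,0,0,0.115]]';python3 -m crank '[[0.9,0,0,0,0.115],[0.9,0,0,0,0.115],[0.9,0,0,0,0.115],[0.9,0,0,0,0.115],[0.9,0,0,0,0.115],[0.9,0,0,0,0.115],[0.9,0,0,0,0.115],[0.9,0,0,0,0.115]]';python3 -m crank '[[0.9,0,0,0,0.115],[0.9,0,0,0,0.115],[0.9,0,0,0,0.115],[0.9,0,0,0,0.115],[0.9,0,0,0,0.115],[0.9,0,0,0,0.115],[0.9,0,0,0,0.115],[0.9,0,0,0,0.115]]';  python3 - <<'E'
from h import *
r=arm.observe();print(r["joints"].round(2))
e=r["ee_rot"];print(np.degrees(2*np.arctan2(e[1],e[0])))
E
```

```text
clock: 22.03
position: [0.6131, 0.3133, 0.189]
ee_rot: [3.126, 0.199, -0.007]
force: [0.9, -0.1, 1.0]
width: 0.898
clock: 22.7
position: [0.6132, 0.3133, 0.1891]
ee_rot: [2.677, 1.624, 0.002]
force: [-0.0, -0.3, 0.0]
width: 0.9
clock: 23.37
position: [0.6133, 0.3132, 0.1892]
ee_rot: [1.62, 2.68, 0.009]
force: [0.3, 0.3, -0.0]
width: 0.904
[-0.38  0.6  -0.29  1.46  0.19  1.11 -0.22]
117.68607365406825
```

```bash
python3 -m crank '[[0.9,-0.003,0.04,0,0.1],[0.9,0,0.04,0,0.085],[0.9,0,0.018,-0.05,0],[0.9,0,0,-0.09,0],[0.9,0,0,-0.08,0],[0.9,0,0,0,0],[0.9,0,0,0,0],[0.9,0,0,0,0]]';  python3 - <<'E'
from h import *
im=crop("scene",300,300,420,400,6,"pics/p2.png")
r=arm.observe();e=r["ee_rot"];print(np.degrees(2*np.arctan2(e[1],e[0])))
E
```

```text
clock: 24.03
position: [0.6125, 0.3545, 0.1028]
ee_rot: [1.36, 2.821, 0.013]
force: [0.1, 0.4, 0.6]
width: 0.898
128.54599958540547
```

View pics/p2.png

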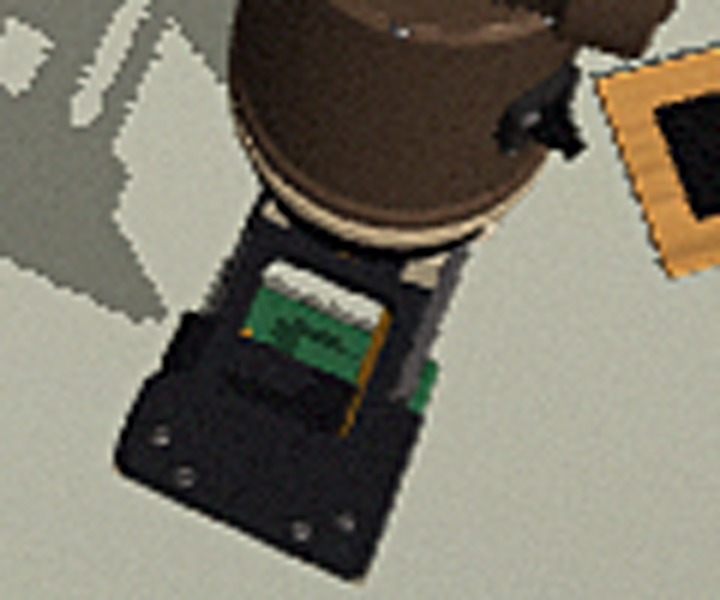

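```bash
python3 -m crank '[[0.9,0,-0.004,-0.06,0],[0.9,0,0,-0.06,0],[0.9,0,0,-0.04,0],[0.9,0,0,-0.027,0],[0.9,0,0,-0.015,0],[0.9,0,0,0,0],[0.9,0,0,0,0],[0.2,0,0,0,0]]' 20; python3 -m crank '[[0.2,0,0,0,0],[0.2,0,0,0,0],[0.2,0,0,0,0],[0.2,0,0,0,0],[0.2,0,0,0,0],[0.2,0,0,0,0],[0.2,0,0,0,0],[0.2,0,0,0,0]]' 20
```

```text
clock: 24.75
position: [0.6118, 0.3544, 0.0214]
ee_rot: [1.357, 2.822, 0.013]
force: [-0.2, 0.3, 0.7]
width: 0.869
clock: 25.42
position: [0.611, 0.3537, 0.0198]
ee_rot: [1.358, 2.823, 0.009]
force: [-0.4, -0.6, 0.6]
width: 0.435
```

```bash
python3 -m crank '[[0.2,0,0,0.04,0],[0.2,0,0,0.08,0],[0.2,0,0,0.08,0],[0.2,0,0,0.05,0],[0.2,-0.05,0,0,0.09],[0.2,-0.07,0,0,0.09],[0.2,-0.07,0,0,0.09],[0.2,-0.07,0,0,0.09]]'; python3 -m crank '[[0.2,-0.07,0,0,0.09],[0.2,-0.07,-0.003,0,0.09],[0.2,-0.059,-0.003,0,0.08],[0.2,0,0,0,0.03],[0.2,0,0,-0.06,0],[0.2,0,0,-0.08,0],[0.2,0,0,0,0],[0.2,0,0,0,0]]';python3 - <<'E'
from h import *
im=crop("scene",360,240,500,360,5,"pics/p3.png")
r=arm.observe();e=r["ee_rot"];print(np.degrees(2*np.arctan2(e[1],e[0])))
E
```

```text
clock: 26.08
position: [0.5057, 0.3535, 0.1198]
ee_rot: [0.798, 3.031, 0.012]
force: [0.4, 0.1, -1.2]
width: 0.433
clock: 26.75
position: [0.4264, 0.3504, 0.0629]
ee_rot: [0.337, 3.12, 0.009]
force: [-1.1, 0.2, -0.7]
width: 0.436
167.65527054577487
```

View pics/p3.png

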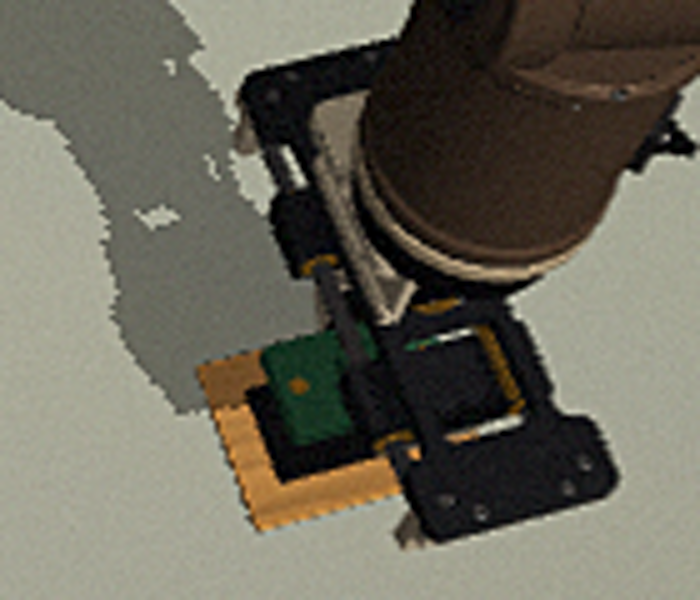

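```bash
python3 -m crank '[[0.2,0.002,0.002,-0.03,0],[0.2,0,0,-0.03,0],[0.2,0,0,-0.02,0],[0.2,0,0,-0.01,0],[0.2,0,0,0,0],[0.2,0,0,0,0],[0.2,0,0,0,0],[0.2,0,0,0,0]]'
```

```text
clock: 27.47
position: [0.4283, 0.3524, 0.0282]
ee_rot: [0.337, 3.117, 0.014]
force: [-0.5, -0.7, -0.9]
width: 0.428
```

```bash
python3 -m crank '[[0.2,-0.001,-0.001,-0.005,0],[0.2,0,0,-0.004,0],[0.2,0,0,0,0],[0.2,0,0,0,0],[0.2,0,0,0,0],[0.9,0,0,0,0],[0.9,0,0,0,0],[0.9,0,0,0,0]]'; python3 -m crank '[[0.9,0,0,0,0],[0.9,0,0,0,0],[0.9,0,0,0.04,0],[0.9,0,0,0.08,0],[0.9,0,0,0.1,0],[0.9,0,0,0.1,0],[0.9,0,0,0.1,0],[0.9,0,0,0,0]]'; python3 -m crank '[[0.9,0.08,0.05,0,0],[0.9,0.08,0.05,0,0],[0.9,0.08,0.05,0,0],[0.9,0.08,0.05,0,0],[0.9,0.08,0.05,0,0],[0.9,0.08,0.05,0,0],[0.9,0,0,0,0],[0.9,0,0,0,0]]';python3 - <<'E'
from h import *
im=arm.get_image("top");cv2.imwrite("pics/fin.png",im[:,:,::-1])
crop("top",170,140,460,270,2.7,"pics/f1.png",im)
crop("scene",200,80,480,390,1.9,"pics/f2.png")
E
```

```text
clock: 28.13
position: [0.4278, 0.3518, 0.0242]
ee_rot: [0.337, 3.117, 0.014]
force: [-0.1, -0.0, 0.1]
width: 0.604
clock: 28.8
position: [0.4299, 0.355, 0.1999]
ee_rot: [0.336, 3.11, 0.027]
force: [0.2, 0.9, 0.6]
width: 0.899
clock: 29.47
position: [0.6206, 0.4723, 0.19]
ee_rot: [0.339, 3.119, 0.012]
force: [-1.4, -0.5, -0.0]
width: 0.897
```

View pics/f1.png

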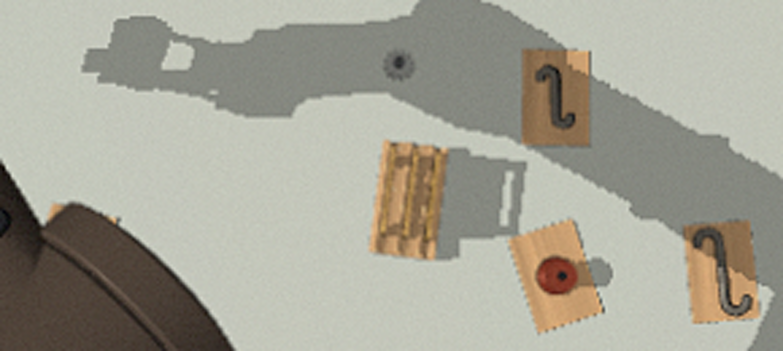

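View pics/f2.png

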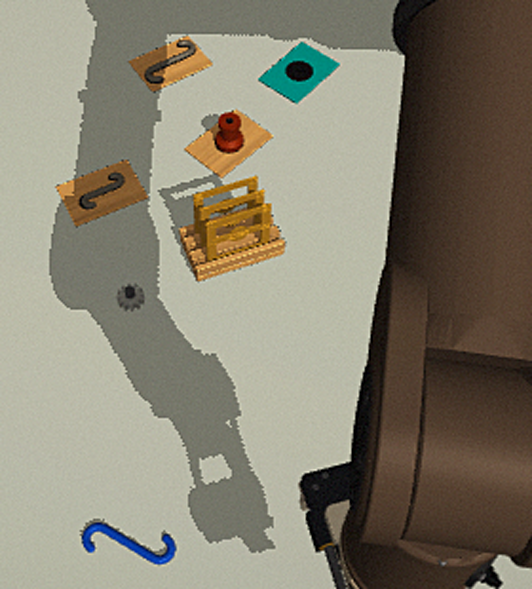

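The arm hides the platform pad. I move it towards the middle, at (0.6, 0.1), z 0.2, to see the pad.

```bash
python3 -m crank '[[0.9,0,-0.09,0.02,0],[0.9,0,-0.09,0.02,0],[0.9,0,-0.09,0.02,0],[0.9,0,-0.09,0,0],[0.9,0,-0.09,0,0],[0.9,0,-0.09,0,0],[0.9,0,-0.09,0,0],[0.9,0,-0.09,0,0]]'; python3 -m crank '[[0.9,0,-0.09,0,0],[0.9,0,-0.09,0,0],[0.9,0,-0.09,0,0],[0.9,0,-0.09,0,0],[0.9,0,0,0,0],[0.9,0,0,0,0],[0.9,0,0,0,0],[0.9,0,0,0,0]]';python3 - <<'E'
from h import *
crop("top",160,190,300,290,5,"pics/f3.png")
crop("scene",380,280,480,360,6,"pics/f4.png")
im=cv2.imread("pics/fin.png")[:,:,::-1];g=im.mean(2);f=im.astype(int)
print("S",blob(g<78,(362,160,390,192),.0085),"L",blob(g<78,(422,220,452,264),.0085))
E
```

```text
clock: 30.23
position: [0.6182, 0.1816, 0.2171]
ee_rot: [0.337, 3.116, 0.012]
force: [1.4, 0.3, 0.4]
width: 0.902
clock: 30.9
position: [0.619, 0.0414, 0.2168]
ee_rot: [0.334, 3.117, 0.014]
force: [0.0, 0.5, 0.3]
width: 0.9
S {'px': (np.float64(375.4), np.float64(175.3)), 'n': 137, 'c': array([ 0.6127, -0.1694]), 'pca': 0.291, 'rect': array([ 612.1, -169.4,   73. ,   26.3,   19.4])} L {'px': (np.float64(433.3), np.float64(230.1)), 'n': 86, 'c': array([ 0.4545, -0.3395]), 'pca': 0.731, 'rect': array([ 452.5, -342.6,   49.7,   28.4,   51.5])}
```

View pics/f3.png

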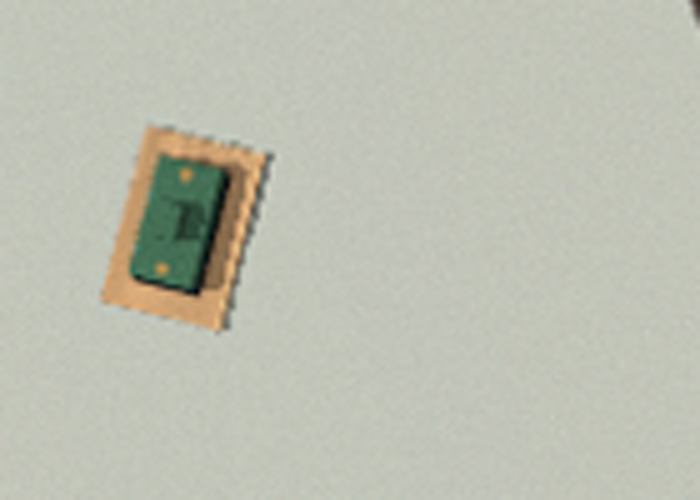

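View pics/f4.png

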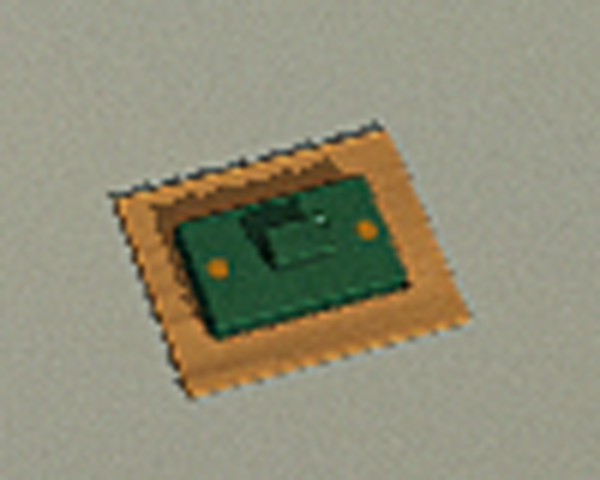

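The platform sits squarely on its silhouette in both views, at (180,225) in the top crop and (290,260) in the scene crop. The arm is clear at z 0.22, so I hand in.

```bash
python3 -c "
from cell import arm
print(arm.sign_off())"
```

```text
the job is handed in; nothing more can be done
None
```

All four parts are released on their matching pads, and I handed the job in at about 31 s of the 109 s allowed. `sign_off()` gives no verdict.

| Part | Last check |
|---|---|
| Cherry guide | Stands upright, hiding its disc in both camera views |
| Long hook | Covers its silhouette by eye, checked in both views. The automatic measurement failed because the arm's shadow split the hook in the image, so I have no final number. |
| Short hook | Measured about 1 mm from the pad centre. Its direction agrees with the silhouette to about 0.01 rad. |
| Green platform | Square on its silhouette in both views |

- **Bystanders:** the stand and the pinion look unmoved in the later pictures. I never touched the blue hook or the turquoise pad.
- **Snag:** turning towards the platform ran joint 7 to its −2.74 end of range. The arm fell short of the target without touching anything. I turned the other way for the same grasp.

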